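# Shut the parts drawer and lift out the specimen carrier, level

## Task

The open top drawer of the grey parts cabinet hangs over the specimen carrier: first push that drawer fully home, with the carrier still standing on its pad. Then take the carrier by its orange grip, lift it straight up until its plate is about 15 cm above the pad, and finish while still holding it there in front of the cabinet, level and still, with the three stubs sitting in their sockets. Do not disturb the objective and the black ring beside it.

Things in the scene. Friction and masses are not known exactly. Their poses are not given: they have to be found in the camera images.
- parts_cabinet: grey three-drawer parts cabinet, fixed, 190 mm wide, 168 mm high, body 135 mm deep. Origin on the bench under its middle; its x axis points level to its back, so the drawers open along its -x; z up. The shut drawer fronts stand 62 mm in front of the origin (x = -0.062); each has a lip 60 mm wide that stands 12 mm farther out
- parts_cabinet_drawer_3 (a joint): how far the top drawer is pulled out, m: 0 = fully home against its stop, 0.095 = full travel. It slides easily (under 2 N) and stays where it is left. A few small parts lie fixed in it; its underside is 112 mm above the bench
- drawer_front (a point): point in the middle of the outer face of the top drawer's front panel, 148 mm above the bench; moves with the drawer; axes as the cabinet's (push along +x). The panel is 182 mm wide and reaches from 113 to 163 mm above the bench; below this point, 122 to 133 mm above the bench, is the 60 mm wide lip, 12 mm proud of the panel
- carrier_grip (a point): centre of the orange grip of the loose specimen carrier (0.2 to 0.4 kg). The grip is a block 44 mm (its x) by 16 mm (its y) by 30 mm high (z up); pinch it across y. It stands on two thin posts over the middle of the plate: this point is 77 mm above the plate's underside, the grip's top is 92 mm above it. The carrier weighs evenly about this point's vertical
- carrier: the same carrier: aluminium plate 76 mm (x) by 110 mm (y) by 12 mm thick with four round sockets 7 mm deep, three of them filled with stubs. Origin at the centre of the plate's underside, z up. At the start it stands on the 4 mm thick blue pad in front of the cabinet, its x axis within 0.15 rad of the cabinet's x axis, its rear edge under the open drawer
- stub_1_foot (a point): centre of the underside of a loose turned specimen stub, cream to gold, 21 mm across, 17 mm high, 35 g, standing in one of the carrier's sockets 5 mm above the plate's underside, its top at most 28 mm above the plate's underside
- stub_2_foot (a point): the same for a white stub 20 mm high
- stub_3_foot (a point): the same for a cream to gold stub 23 mm high
- objective_high: bystander: loose white objective standing on a red cap, 33 mm across, 50 mm high, on the pad beside the carrier's +y end. Origin at the centre of its underside
- mount_ring: bystander: loose black adapter ring, 43 mm across, 14 mm high, on the pad beside the carrier's +y end. Origin at the centre of its underside

How it is judged:
By the outcome, as a careful person would: the job done as asked, in the order asked, and still so for the second after the job is handed in, while the arm keeps its last pose, push and grip.
It also fails if it takes over 48 s, if anything falls off the work surface, if the arm or the gripper's body presses on something with over 40 N, if the wrist force passes 120 N, or if a joint passes its speed limit or range.

## Robot

A 6-joint arm with a two-finger parallel gripper is mounted at the origin on a cart in front of the work surface, level with it; the furniture and walls round the work are solid. World frame = base frame: x ahead of the robot, y to its left, z up, the work surface at z = 0. Lengths are in m, angles in rad, forces in N, time in s.
With the tool pointing down it reaches from about 0.425 to 0.925 m from the base axis. Payload 12.5 kg.
Tool frame: the origin (TCP) lies midway between the tips of the shut fingers; the grasp point (between the pads) lies 19 mm behind it; z points along the fingers, y is the line along which they close (so a half turn about z gives the same grasp; the last joint's range is limited). The gripper opens to 85 mm and grips with 20 to 120 N. Pads are 22 mm wide; open, the fingers measure 114 mm over their backs; the gripper's body (76 mm by 85 mm) begins 54 mm behind the grasp point. The pads swing forward as they close: fully open they stand 13 mm farther back than shut.
Start: joints at [1.006, 0.491, 1.559, -0, 1.092, -0.106], TCP at [0.277, 0.56, 0.231] pointing down, gripper open.
Joint ranges: [-3.1, 3.1], [-0.84, 2.19], [0.05, 2.79], [-1.13, 4.28], [0.06, 2.93], [-2.69, 2.69]. Speed limits (rad/s): [2.22, 2.22, 2.79, 3.14, 3.14, 3.14].

## Interface

Orientations are given as a rotation vector (axis times angle).
In Python, from station import bot gives the robot as it stands.
- The arm moves only by the tool play_rows, never from a script. Its argument "targets" is one flat list of numbers, 7 for each row, row after row: the turn, a rotation vector about the tool's x, y, z scaled (see below), then the shift along the tool's x, y, z scaled (see below), then the opening, from 0 (shut) to 1 (fully open). In form: [ax, ay, az, tx, ty, tz, fingers, ax, ay, az, tx, ty, tz, fingers, ...]. A call has 1 to 20 rows; each row is the pose to reach, as a shift and turn from the pose commanded when the call began, along the tool's axes at that moment; what a row does not reach only later rows make up. The controller multiplies each number of a shift by 600 mm and each number of a turn by 45 degrees. A row lasts 1/10 s, in which the tool goes at most 50 mm and 8.59 degrees, less where a joint would pass 70% of its speed; a pose out of reach is approached as far as the arm can. A call with a number of a shift or a turn outside -1 to 1 is refused whole. A call with a gripper value outside its range is refused whole. The fingers move at their own pace and stop on an object; the grip force is fixed at half the most. Time passes only in rows, so rows that repeat a pose let the fingers close. It gives the time, the measured TCP pose, the force, the opening and the grip force at its end, in the units of the state.
- bot.get_state(): the state, without advancing time (a new reading comes with each control period).
- bot.camera(name): name is "side" or "top"; returns the picture (420x560x3 uint8, red, green, blue); there is no depth.
- bot.camera_model(name): a dict with "fov_y" (degrees; the focal length in pixels is half the picture's height over the tangent of half this angle, whatever the lens; pixels are square), "cx", "cy" (the principal point, pixels), "R" (3x3) and "t" (3): a world point X has camera coordinates R X + t. Camera axes: x right, y down, z forward; pixel columns grow to the right and rows downward; lengths in m; the calibration is good to about 2 mm. A picture is of the moment at which its call begins. camera_model takes no time and is no camera call.
- bot.job_done(): hands the job in; it is judged then, once.
The state is a dict: "time_s": time; "joints": joint angles; "qd": joint speeds; "tau": joint torques, N m; "eef_pos": TCP position; "tool_rot": TCP orientation; "force": force on the tool from outside, world axes, zero at the start; "torque": the same for the moment, N m; "gripper_width": opening from 0.0 (shut) to 1.0 (fully open); "grasp_force": force on a finger pad.
Only numpy, scipy, OpenCV 4.12 (cv2) and the standard library are available. Lean on these libraries where they do the work, as an engineer would, in place of code of your own. Each camera call takes 0.05 s, during which the arm holds its last target. There are 200 camera calls.

## Working session

There is one attempt and no reset: what is moved stays moved. The work goes in short steps, Python scripts to look and compute and a tool call to move; the robot and the scene stay as the last step left them, time stands still between calls to the robot, and variables do not carry over. Pictures are saved under pics/ and viewed, at most 10 in all, crops included, and the job is handed in when it is done.

Besides the shell and the picture viewer there is one more tool, called after ">>>" as name(argument=value, ...) on one line, values as JSON. play_rows: Moves the arm, as the interface text tells. Shifts and turns lie within -1 to 1; 1 stands for 600 mm of shift or 45 degrees of turn. Its arguments: {"type":"object","properties":{"targets":{"type":"array","items":{"type":"number","minimum":-1,"maximum":1}}},"required":["targets"]}

```bash
mkdir -p pics; python3 - <<'E'
from station import bot
import cv2
for n in("side","top"):
    im=bot.camera(n);cv2.imwrite(f"pics/{n}0.png",im[:,:,::-1])
    m=bot.camera_model(n);print(n,m, -m["R"].T@m["t"] if hasattr(m["R"],'T') else '')
s=bot.get_state();print(s)
E
```

```text
side {'fov_y': 43.6910223235315, 'cx': 274.8610272123993, 'cy': 215.70461891026446, 'R': array([[-0.52933522,  0.84810239,  0.02294685],
       [ 0.45927141,  0.30918151, -0.8327524 ],
       [-0.71335405, -0.43026635, -0.55316984]]), 't': array([ 0.023131  , -0.24026577,  1.3995498 ])} [1.12096577 0.65684746 0.57357606]
top {'fov_y': 47.8603890048966, 'cx': 282.125374082724, 'cy': 213.92026519990765, 'R': array([[-0.01736025, -0.99962918,  0.02097936],
       [-0.9960977 ,  0.01547535, -0.08689011],
       [ 0.08653322, -0.02240592, -0.99599698]]), 't': array([0.29267918, 0.5316554 , 0.92634947])} [0.4545017  0.30509881 0.96269665]
{'time_s': 0.1, 'joints': array([ 1.00634782e+00,  4.91518207e-01,  1.55939244e+00,  3.30821822e-05,
        1.09169235e+00, -1.05612203e-01]), 'qd': array([-0.0005789 , -0.00209593, -0.00261756,  0.00239196, -0.00115131,
        0.00116396]), 'tau': array([ 1.83748562e-03, -6.19447732e+01, -2.62028271e+01, -5.16874343e-05,
        2.82633257e-03, -3.09849622e-05]), 'eef_pos': array([0.27668951, 0.56019813, 0.23077306]), 'tool_rot': array([-7.14374013e-01, -3.05892313e+00,  1.48346545e-03]), 'force': array([ 0.08239071, -0.72695045,  0.22131311]), 'torque': array([ 0.01455054, -0.00789073,  0.00634166]), 'grasp_force': 0.0, 'gripper_width': 0.9972317241016142}
```

View pics/side0.png

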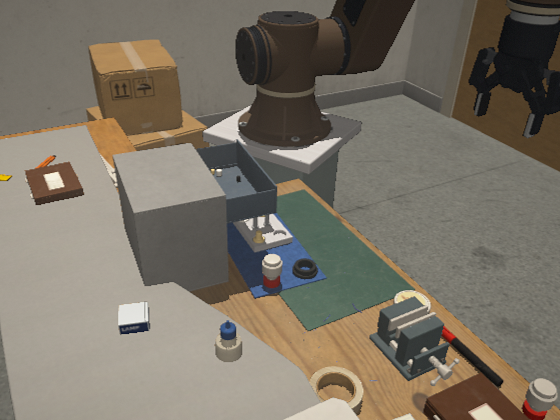

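View pics/top0.png

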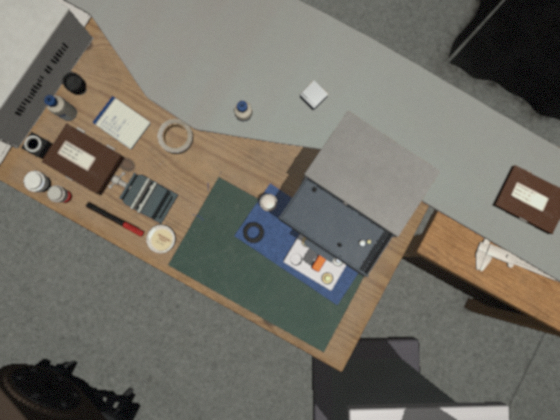

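```bash
python3 - <<'E'
import cv2
a=cv2.imread("pics/top0.png")[100:310,220:450];cv2.imwrite("pics/topc.png",cv2.resize(a,None,fx=2.8,fy=2.8,interpolation=cv2.INTER_CUBIC))
a=cv2.imread("pics/side0.png")[130:310,100:340];cv2.imwrite("pics/sidec.png",cv2.resize(a,None,fx=3.3,fy=3.3,interpolation=cv2.INTER_CUBIC))
E
```

```text
(no output)
```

View pics/topc.png

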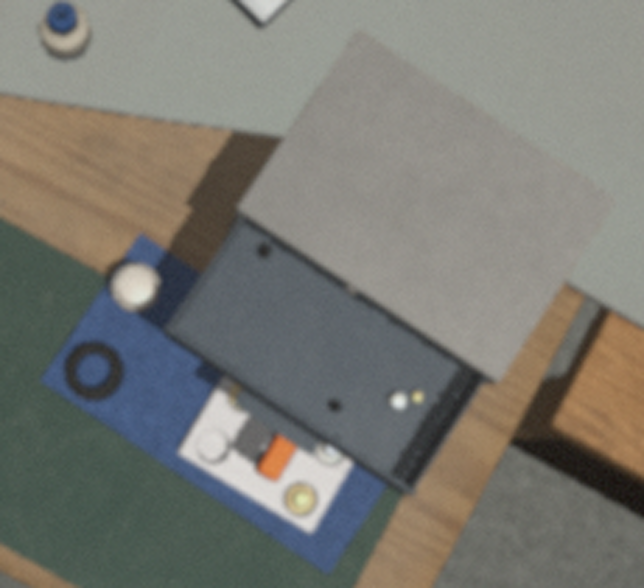

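View pics/sidec.png

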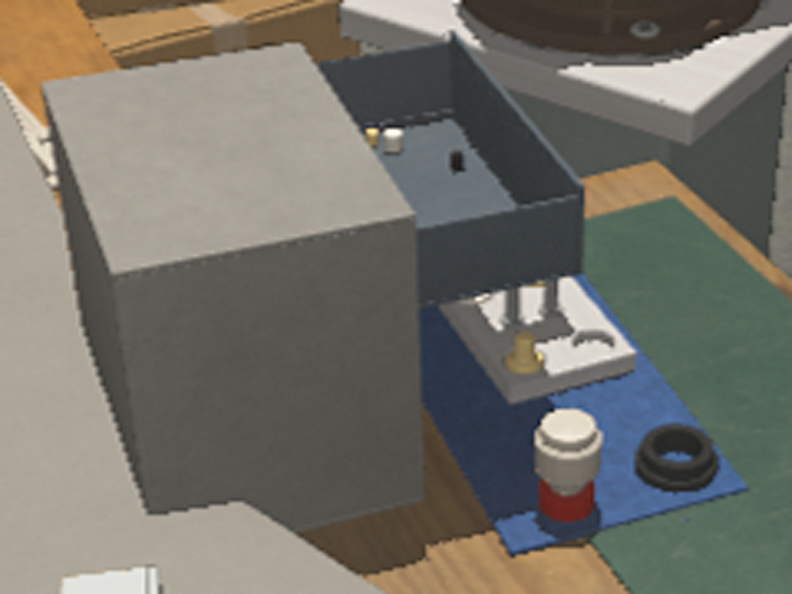

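```bash
cat > h.py <<'E'
import numpy as np
from station import bot
def ray(n,u,v):
    m=bot.camera_model(n);f=210/np.tan(np.radians(m["fov_y"]/2))
    R=np.array(m["R"]);c=-R.T@np.array(m["t"])
    return c,R.T@np.array([(u-m["cx"])/f,(v-m["cy"])/f,1])
def atz(n,u,v,z):
    c,d=ray(n,u,v);return c+d*(z-c[2])/d[2]
def proj(n,X):
    m=bot.camera_model(n);f=210/np.tan(np.radians(m["fov_y"]/2))
    p=np.array(m["R"])@X+m["t"];return np.array([m["cx"]+f*p[0]/p[2],m["cy"]+f*p[1]/p[2]])
E
python3 - <<'E'
from h import *
np.set_printoptions(precision=4,suppress=True)
T=lambda u,v,z:atz("top",220+u/2.8,100+v/2.8,z)
S=lambda u,v,z:atz("side",100+u/3.3,130+v/3.3,z)
C=[T(*p,.168) for p in((360,32),(612,195),(493,382),(240,208))]
print("cab top",C,[np.linalg.norm(C[i]-C[i-1]) for i in range(4)])
for i,j in((0,1),(3,2)):
    d=C[j]-C[i];print("width dir ang",np.arctan2(d[1],d[0]))
for i,j in((3,0),(2,1)):
    d=C[j]-C[i];print("x dir ang",np.arctan2(d[1],d[0]))
print("cab side",[S(*p,.168) for p in((45,85),(300,43),(413,216),(113,272))])
print("drawer",T(166,330,.163),T(410,492,.163),"side",S(452,35,.163),S(582,190,.163))
print("grip",T(276,457,.096),[T(*p,.096) for p in((277,435),(298,447),(274,480),(258,468))])
P=[T(*p,.016) for p in((178,452),(312,534))];d=P[1]-P[0];print("plate",P,np.linalg.norm(d),np.arctan2(d[1],d[0])+np.pi/2)
print("plate side",S(637,355,.016),S(513,388,.016))
print("obj",T(138,285,.05),S(568,425,.05),"ring",T(93,370,.014),S(677,450,.014))
print("white stub",T(212,445,.025+.004),"gold",T(300,498,.03))
E
```

```text
cab top [array([0.6991, 0.1696, 0.168 ]), array([0.5955, 0.018 , 0.168 ]), array([0.4824, 0.0956, 0.168 ]), array([0.5906, 0.2459, 0.168 ])] [np.float64(0.1326843184307539), np.float64(0.18359049968740274), np.float64(0.13706105303714114), np.float64(0.1852100977443479)]
width dir ang -2.170502637144729
width dir ang -2.194198954125909
x dir ang -0.6130434218363975
x dir ang -0.6011799006074294
cab side [array([0.595 , 0.0229, 0.168 ]), array([0.4848, 0.0971, 0.168 ]), array([0.5931, 0.2516, 0.168 ]), array([0.7007, 0.1739, 0.168 ])]
drawer [0.5174 0.292  0.163 ] [0.4173 0.147  0.163 ] side [0.4224 0.1515 0.163 ] [0.5237 0.2979 0.163 ]
grip [0.4385 0.2206 0.096 ] [array([0.4527, 0.2196, 0.096 ]), array([0.4447, 0.2061, 0.096 ]), array([0.4236, 0.2223, 0.096 ]), array([0.4316, 0.2326, 0.096 ])]
plate [array([0.4418, 0.2826, 0.016 ]), array([0.3823, 0.1886, 0.016 ])] 0.1112375736340776 -0.5644710186062674
plate side [0.4443 0.2884 0.016 ] [0.507  0.2485 0.016 ]
obj [0.5578 0.3091 0.05  ] [0.5544 0.3122 0.05  ] ring [0.5012 0.3423 0.014 ] [0.502 0.346 0.014]
white stub [0.4464 0.2589 0.029 ] gold [0.4084 0.1981 0.03  ]
```

```bash
cat >> h.py <<'E'
from scipy.spatial.transform import Rotation as Ro
def sh(p,s=None):
    s=s or bot.get_state();return np.round(Ro.from_rotvec(s["tool_rot"]).inv().apply(np.array(p)-s["eef_pos"])/.6,4)
def axes():
    s=bot.get_state();return Ro.from_rotvec(s["tool_rot"]).as_matrix()
E
python3 - <<'E'
from h import *
print(axes().round(3),sh([.421,.256,.22]),sh([.421,.256,.147]))
E
```

```text
[[-0.897  0.443 -0.001]
 [ 0.443  0.897 -0.001]
 [ 0.    -0.001 -1.   ]] [-0.4402 -0.348   0.0182] [-0.4402 -0.3479  0.1399]
```

>>> play_rows(targets=[0, 0, 0.135, -0.11, -0.087, 0.005, 0, 0, 0, 0.135, -0.18, -0.142, 0.01, 0, 0, 0, 0.135, -0.25, -0.198, 0.01, 0, 0, 0, 0.135, -0.32, -0.253, 0.015, 0, 0, 0, 0.135, -0.39, -0.308, 0.018, 0, 0, 0, 0.135, -0.44, -0.348, 0.018, 0, 0, 0, 0.135, -0.44, -0.348, 0.018, 0, 0, 0, 0.135, -0.44, -0.348, 0.05, 0, 0, 0, 0.135, -0.44, -0.348, 0.09, 0, 0, 0, 0.135, -0.44, -0.348, 0.12, 0, 0, 0, 0.135, -0.44, -0.348, 0.14, 0, 0, 0, 0.135, -0.44, -0.348, 0.14, 0, 0, 0, 0.135, -0.44, -0.348, 0.14, 0])

```text
time_s: 1.4
eef_pos: [0.4211, 0.2563, 0.1475]
tool_rot: [-0.875, -3.017, 0.0]
force: [-0.4, -0.2, -0.3]
gripper_width: -0.0
grasp_force: 0.0
```

```bash
python3 - <<'E'
from h import *
import cv2
a=bot.camera("side")[60:310,100:400,::-1];b=bot.camera("top")[100:310,220:450,::-1]
cv2.imwrite("pics/m1.png",np.hstack([cv2.resize(a,(432,360)),cv2.resize(b,(368,360))]))
print(axes().round(3),bot.get_state()["eef_pos"],sh([.47+.062,.222-.04,.147]),bot.get_state()["time_s"],bot.get_state()["gripper_width"])
E
```

```text
[[-0.845  0.535  0.001]
 [ 0.535  0.845  0.   ]
 [-0.001  0.001 -1.   ]] [0.42127339 0.25642975 0.14797029] [-0.2223 -0.006   0.0017] 1.5 -0.0006653515421059896
```

View pics/m1.png

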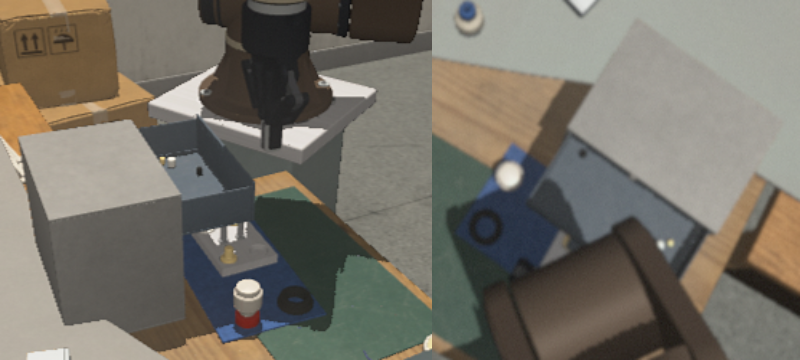

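>>> play_rows(targets=[0, 0, 0, -0.03, 0, 0, 0, 0, 0, 0, -0.055, 0, 0, 0, 0, 0, 0, -0.065, 0, 0, 0, 0, 0, 0, -0.075, 0, 0, 0, 0, 0, 0, -0.085, 0, 0, 0, 0, 0, 0, -0.095, 0, 0, 0, 0, 0, 0, -0.105, 0, 0, 0, 0, 0, 0, -0.115, -0.001, 0, 0, 0, 0, 0, -0.125, -0.002, 0, 0, 0, 0, 0, -0.135, -0.003, 0, 0, 0, 0, 0, -0.145, -0.003, 0, 0, 0, 0, 0, -0.155, -0.004, 0, 0, 0, 0, 0, -0.165, -0.004, 0, 0, 0, 0, 0, -0.175, -0.005, 0, 0, 0, 0, 0, -0.18, -0.005, 0, 0, 0, 0, 0, -0.185, -0.005, 0, 0, 0, 0, 0, -0.19, -0.005, 0, 0])

```text
time_s: 3.2
eef_pos: [0.5158, 0.1926, 0.1473]
tool_rot: [-0.875, -3.017, 0.0]
force: [-0.9, -0.0, 0.2]
gripper_width: 0.0
grasp_force: 0.2
```

>>> play_rows(targets=[0, 0, 0, -0.004, 0, 0, 0, 0, 0, 0, -0.008, 0, 0, 0, 0, 0, 0, -0.012, 0, 0, 0, 0, 0, 0, -0.016, 0, 0, 0, 0, 0, 0, -0.019, 0, 0, 0])

```text
time_s: 3.7
eef_pos: [0.5255, 0.1865, 0.1473]
tool_rot: [0.875, 3.017, 0.0]
force: [-0.3, 0.5, -0.5]
gripper_width: -0.004
grasp_force: 0.2
```

```bash
python3 - <<'E'
from h import *
import cv2
a=bot.camera("side")[130:310,100:340,::-1]
cv2.imwrite("pics/m2.png",cv2.resize(a,None,fx=3.3,fy=3.3,interpolation=cv2.INTER_CUBIC))
print(bot.get_state()["force"],bot.get_state()["eef_pos"])
E
```

```text
[ 0.01415792  0.7716179  -0.30139679] [0.5256865  0.18643196 0.14731616]
```

View pics/m2.png

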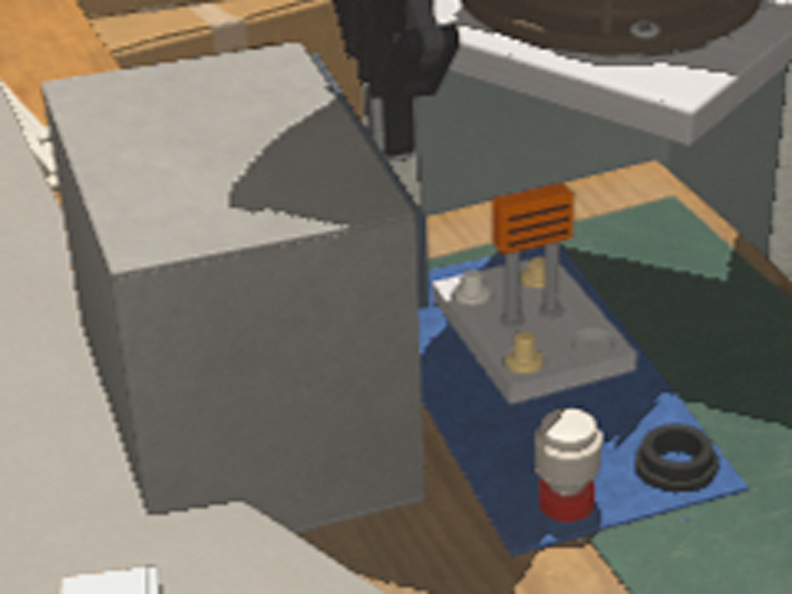

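>>> play_rows(targets=[0, 0, 0, -0.002, 0, 0, 0, 0, 0, 0, -0.004, 0, 0, 0, 0, 0, 0, -0.006, 0, 0, 0, 0, 0, 0, -0.008, 0, 0, 0])

```text
time_s: 4.15
eef_pos: [0.5294, 0.184, 0.1473]
tool_rot: [-0.875, -3.017, -0.0]
force: [-0.5, -0.7, 0.4]
gripper_width: -0.002
grasp_force: 0.2
```

>>> play_rows(targets=[0, 0, 0, -0.0015, 0, 0, 0, 0, 0, 0, -0.003, 0, 0, 0])

```text
time_s: 4.35
eef_pos: [0.5304, 0.1833, 0.1472]
tool_rot: [-0.875, -3.016, -0.0]
force: [-6.5, 5.1, 3.6]
gripper_width: 0.002
grasp_force: 4.1
```

>>> play_rows(targets=[0, 0, 0, -0.002, 0, 0, 0, 0, 0, 0, -0.003, 0, 0, 0, 0, 0, 0, -0.003, 0, 0, 0])

```text
time_s: 4.65
eef_pos: [0.5305, 0.1832, 0.1472]
tool_rot: [-0.875, -3.013, -0.0]
force: [-12.3, 8.8, 5.8]
gripper_width: -0.004
grasp_force: 7.4
```

>>> play_rows(targets=[0, 0, 0, 0.02, 0, 0, 0, 0, 0, 0, 0.05, 0, 0, 0, 0, 0, 0, 0.09, -0.01, -0.03, 0.3, 0, 0, 0, 0.13, -0.02, -0.06, 1, 0, 0, 0, 0.153, -0.028, -0.088, 1, 0, 0, 0, 0.153, -0.028, -0.088, 1, 0, 0, 0, 0.153, -0.028, -0.088, 1, 0, 0, 0, 0.153, -0.028, -0.088, 1])

```text
time_s: 5.45
eef_pos: [0.446, 0.217, 0.1994]
tool_rot: [-0.875, -3.017, 0.001]
force: [0.2, -0.1, 0.0]
gripper_width: 0.996
grasp_force: 0.0
```

```bash
python3 - <<'E'
from h import *
import cv2
s=bot.get_state();print(s["eef_pos"],s["gripper_width"],s["force"])
a=bot.camera("side")[:,:,::-1].copy()
hsv=cv2.cvtColor(a,cv2.COLOR_BGR2HSV)
mk=(cv2.inRange(hsv,(5,170,90),(18,255,255))>0);mk[:150]=0;mk[260:]=0;mk[:,:200]=0;mk[:,320:]=0
v,u=np.nonzero(mk);print("orange",u.size,u.min(),u.max(),v.min(),v.max(),u.mean(),v.mean())
# predicted block bbox vs centre: fit x,y by silhouette
from scipy.optimize import minimize
def cost(p):
    c,s_=np.cos(p[2]),np.sin(p[2])
    P=np.array([proj("side",np.array([p[0]+c*x*.022-s_*y*.008,p[1]+s_*x*.022+c*y*.008,.081+z*.015])) for x in(-1,1) for y in(-1,1) for z in(-1,1)])
    h=cv2.convexHull(((P-[200,150])*16).astype(np.float32)).astype(np.int32)
    m=np.zeros((110*16//4,120*16//4),np.uint8);cv2.fillConvexPoly(m,h//4,1)
    m=cv2.resize(m.astype(np.float32),(120,110),interpolation=cv2.INTER_AREA)
    return np.abs(m-mk[150:260,200:320]).sum()
for x0 in((.445,.217,-.56),(.442,.222,-.6)):
    r=minimize(cost,x0,method="Nelder-Mead",options=dict(initial_simplex=[x0,np.add(x0,(.006,0,0)),np.add(x0,(0,.006,0)),np.add(x0,(0,0,.1))]));print(r.x,r.fun)
cr=a[110:310,160:400];cv2.imwrite("pics/m3.png",cv2.resize(cr,None,fx=3,fy=3,interpolation=cv2.INTER_CUBIC))
b=bot.camera("top");cv2.imwrite("pics/top3.png",b[:,:,::-1])
E
```

```text
[0.44603406 0.2169948  0.19943039] 0.9955712691882659 [ 0.16496041 -0.08509471  0.04464195]
orange 335 249 273 186 206 260.9761194029851 195.22089552238805
[ 0.44328225  0.21991869 -0.53277288] 152.875
[ 0.44558433  0.22028541 -0.39461661] 143.25
```

View pics/m3.png

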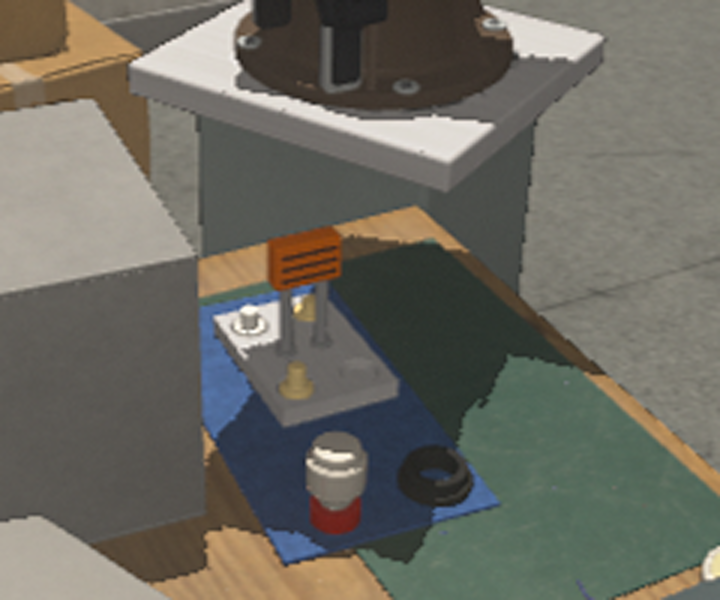

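>>> play_rows(targets=[0, 0, 0, 0.004, 0.001, 0.04, 1, 0, 0, 0, 0.004, 0.001, 0.08, 1, 0, 0, 0, 0.004, 0.001, 0.12, 1, 0, 0, 0, 0.004, 0.001, 0.16, 0.8, 0, 0, 0, 0.004, 0.001, 0.2, 0.6, 0, 0, 0, 0.004, 0.001, 0.22, 0.5, 0, 0, 0, 0.004, 0.001, 0.232, 0.4, 0, 0, 0, 0.004, 0.001, 0.232, 0.4, 0, 0, 0, 0.004, 0.001, 0.232, 0.4])

```text
time_s: 6.45
eef_pos: [0.4445, 0.219, 0.0614]
tool_rot: [0.875, 3.017, 0.001]
force: [-0.5, -0.7, 0.1]
gripper_width: 0.4
grasp_force: 0.0
```

```bash
python3 - <<'E'
from h import *
import cv2
s=bot.get_state();print(s["eef_pos"],s["gripper_width"],s["force"])
a=bot.camera("side")[130:280,180:360,::-1];cv2.imwrite("pics/m4.png",cv2.resize(a,None,fx=4,fy=4,interpolation=cv2.INTER_CUBIC))
E
```

```text
[0.44452863 0.21895012 0.06141758] 0.4001916162679254 [-0.52373739 -0.70742953  0.11884518]
```

View pics/m4.png

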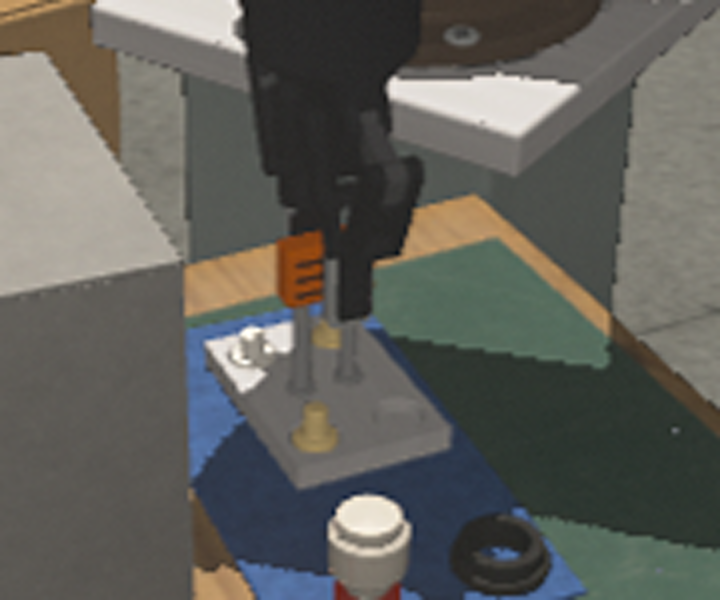

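>>> play_rows(targets=[0, 0, 0, 0, 0, 0, 0.25, 0, 0, 0, 0, 0, 0, 0.2, 0, 0, 0, 0, 0, 0, 0.15, 0, 0, 0, 0, 0, 0, 0, 0, 0, 0, 0, 0, 0, 0, 0, 0, 0, 0, 0, 0, 0, 0, 0, 0, 0, 0, 0, 0, 0, 0, 0, 0, 0, 0, 0])

```text
time_s: 7.3
eef_pos: [0.4443, 0.2189, 0.0615]
tool_rot: [0.875, 3.016, 0.001]
force: [-1.2, -0.8, 6.0]
gripper_width: 0.178
grasp_force: 58.4
```

>>> play_rows(targets=[0, 0, 0, 0, 0, -0.003, 0, 0, 0, 0, 0, 0, -0.008, 0, 0, 0, 0, 0, 0, -0.014, 0, 0, 0, 0, 0, 0, -0.02, 0, 0, 0, 0, 0, 0, -0.025, 0, 0, 0, 0, 0, 0, -0.025, 0])

```text
time_s: 7.9
eef_pos: [0.4444, 0.2189, 0.0764]
tool_rot: [0.875, 3.017, 0.001]
force: [-0.5, 0.5, -3.3]
gripper_width: 0.182
grasp_force: 58.5
```

```bash
python3 - <<'E'
from h import *
import cv2
s=bot.get_state();print(s["eef_pos"],s["tool_rot"],s["gripper_width"],s["force"],s["torque"],s["grasp_force"])
a=bot.camera("side")[130:280,180:360,::-1];cv2.imwrite("pics/m5.png",cv2.resize(a,None,fx=4,fy=4,interpolation=cv2.INTER_CUBIC))
E
```

```text
[0.44435645 0.21893967 0.07635034] [8.75267412e-01 3.01655492e+00 8.02246456e-04] 0.18190379544619342 [-0.48580973  0.5432096  -3.31482014] [ 0.01978858  0.01636399 -0.02738286] 58.51158142089844
```

View pics/m5.png

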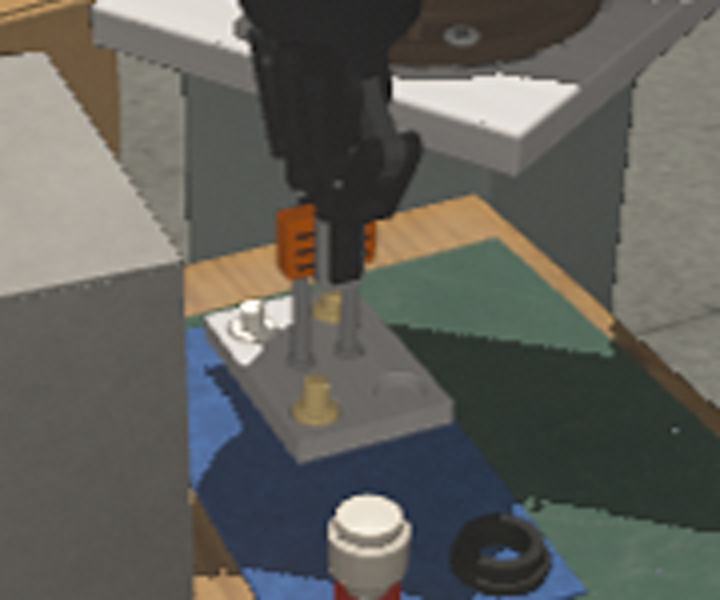

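>>> play_rows(targets=[0, 0, 0, 0, 0, -0.006, 0, 0, 0, 0, 0, 0, -0.018, 0, 0, 0, 0, 0, 0, -0.034, 0, 0, 0, 0, 0, 0, -0.052, 0, 0, 0, 0, 0, 0, -0.07, 0, 0, 0, 0, 0, 0, -0.088, 0, 0, 0, 0, 0, 0, -0.106, 0, 0, 0, 0, 0, 0, -0.124, 0, 0, 0, 0, 0, 0, -0.142, 0, 0, 0, 0, 0, 0, -0.16, 0, 0, 0, 0, 0, 0, -0.178, 0, 0, 0, 0, 0, 0, -0.194, 0, 0, 0, 0, 0, 0, -0.208, 0, 0, 0, 0, 0, 0, -0.218, 0, 0, 0, 0, 0, 0, -0.225, 0, 0, 0, 0, 0, 0, -0.225, 0, 0, 0, 0, 0, 0, -0.225, 0, 0, 0, 0, 0, 0, -0.225, 0, 0, 0, 0, 0, 0, -0.225, 0])

```text
time_s: 9.85
eef_pos: [0.4441, 0.2188, 0.2106]
tool_rot: [-0.875, -3.017, 0.0]
force: [-0.2, -0.1, -3.3]
gripper_width: 0.177
grasp_force: 58.6
```

```bash
python3 - <<'E'
from h import *
import cv2
s=bot.get_state();print(s["eef_pos"],s["tool_rot"],s["gripper_width"],s["force"],s["torque"],s["grasp_force"],abs(s["qd"]).max())
a=bot.camera("side")[60:310,160:400,::-1];b=bot.camera("top")[100:310,220:450,::-1]
cv2.imwrite("pics/m6.png",np.hstack([cv2.resize(a,(432,450),interpolation=2),cv2.resize(b,(368,450),interpolation=2)]))
E
```

```text
[0.4440864  0.21879337 0.21059985] [-8.75405532e-01 -3.01666508e+00  4.15038112e-04] 0.17699881278078863 [-0.24482795 -0.08825416 -3.26444059] [-0.0146388   0.01029914 -0.03788367] 58.61711025238037 0.002893485167687326
```

View pics/m6.png

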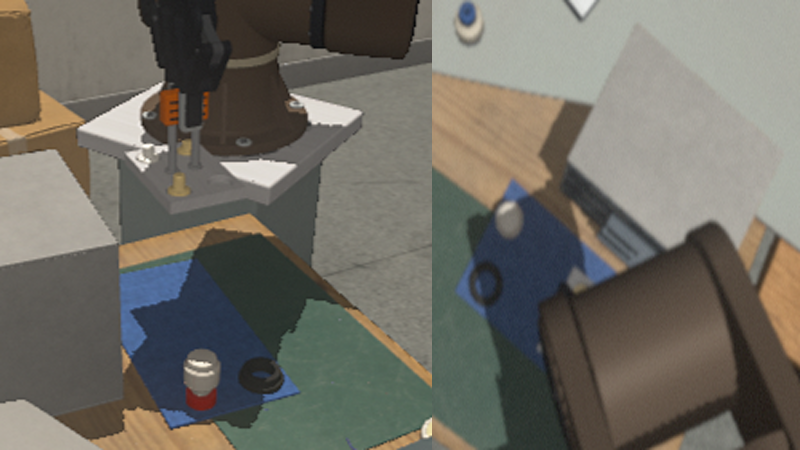

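The picture shows the carrier level and about 149 mm above the pad. All three stubs are seated, the drawer is shut, and the objective and ring are where they were.

```bash
python3 -c "
from station import bot
print(bot.job_done())"
```

```text
the job is handed in; nothing more can be done
None
```

I pushed the top drawer home against its stop, then lifted the carrier by its orange grip to about 15 cm above the pad. It is still held there level with all three stubs seated; the objective and ring were not touched, and the job is handed in.

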